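Close the leaf case: fold its sprung flap over and tuck it under the lip

TASK

Close the gold-leaf case: push the standing flap over with the fingertips until it lies flat, and, still pressing it down, push it by its thumb step fully home so that its free edge slides beneath the steel lip and stays there when you let go. Touch the flap only from its outer side, without gripping or forcing it, and leave the pots and the bowl where they stand.

Things in the scene. Friction and masses are not known exactly. Their poses are not given: they have to be found in the camera images.
- leaf_case: Open wooden case, 120 x 150 x 37 mm (x, y, z), screwed to the bench, a paper leaf book inside. Origin: centre of its underside; z up; +x points level from the hinge side to the lip side, y along the hinge. A bent steel lip 92 mm wide on the middle of the +x wall reaches back over the case: underside 48 mm, top 51 mm above the bench; its flared edge ends at x = +43 mm, 54 mm high.
- flap (a joint): Angle of the flap, rad: 0 flat on the case, 1.57 upright, more = leaning away from the lip. A light spring swings it back up to about 1.5 unless tucked; about 2 N at the step holds it flat. Board 136 mm wide, 4 mm thick, free edge 104 mm from the hinge pin. The pin runs along the case's y, 42 mm above the bench, at case x = -68 mm + flap_slide. Flat, its top face is 44 mm above the bench.
- flap_slide (a joint): How far (m) flap and hinge have slid along the case's +x to the lip on slotted rails: 0 = back (folded, the free edge ends 7 mm short of the lip's flared edge); 0.022 = fully home at the stop, edge 9 mm beneath the lip's flat part. Stiff (about 5 N), stays where left. If over 6 mm before the flap is flat, the edge lands on the lip: push the flap back first.
- flap_step (a point): Foot of the thumb step on the flap's outer face (the upper one when folded), mid width, 62 mm from the hinge pin: a wooden wedge 50 mm wide; its steep face, 10 mm high, looks to the hinge, its back slopes down to the free edge. Fingertips resting on the flap on its hinge side push the flap to the lip. x from hinge to free edge, z out of the outer face.
- flap_edge (a point): Middle of the flap's free edge, half-way through its thickness. Axes as flap_step.
- lip_edge (a point): Middle of the underside of the lip where its flat part meets the flared edge: 49 mm along +x from the case's centre, 48 mm above the bench. The flat part goes on 11 mm from here along the case's +x. Axes as the case.
- flap_liner: Cork lining 1.5 mm thick on the flap's inner face (the lower one when folded); fingers must not touch it, so the flap cannot be pinched. Origin on the hinge pin.
- pigment_pot1: Bystander: pigment pot 57 mm wide, 80 mm high, with a dark lid, beside the case. Origin at its underside.
- pigment_pot3: Bystander: pigment pot 51 mm wide, 64 mm high, with a red lid, beside the case. Origin at its underside.
- bole_bowl: Bystander: small bowl 69 mm wide, 34 mm high, beside the case towards its hinge side. Origin at its underside.
There are look-alikes about, which are no part of the job. Several things have the shape of the leaf_case; the one meant has the colours described above.

How it is judged:
By the outcome, as a careful person would: the job done as asked, in the order asked, and still so for the second after the job is handed in, with the robot touching nothing.
It also fails if it takes over 38 s, if anything falls off the work surface, if the arm or the gripper's body presses on something with over 40 N, if the wrist force passes 120 N, or if a joint passes its speed limit or range.

ROBOT

A 7-joint arm with a two-finger parallel gripper is mounted at the origin on the work surface; the furniture and walls round the work are solid. World frame = base frame: x ahead of the robot, y to its left, z up, the work surface at z = 0. Lengths are in m, angles in rad, forces in N, time in s.
With the tool pointing down it reaches from about 0.35 to 0.9 m from the base axis. Payload 8.1 kg.
Tool frame: the origin (TCP) lies between the finger pads; the fingertips stand 22 mm ahead of it and the grasp point (between the pads) lies 3 mm ahead of it (robot.nose_length is the distance from the TCP to the fingertips, in m); z points along the fingers, y is the line along which they close (so a half turn about z gives the same grasp; the last joint's range is limited). The gripper opens to 85 mm and grips with 20 to 120 N. Pads are 22 mm wide; open, the fingers measure 114 mm over their backs; the gripper's body (76 mm by 85 mm) begins 54 mm behind the grasp point. The pads swing forward as they close: fully open they stand 13 mm farther back than shut.
Start: joints at [1.025, 0.434, 0.025, 1.573, -0.012, 1.134, -0.075], TCP at [0.268, -0.565, 0.253] pointing down, gripper open.
Joint ranges: [-2.62, 2.62], [-0.44, 2.09], [-1.27, 1.32], [0.08, 2.57], [-1.32, 4.46], [0.12, 2], [-2.74, 2.74]. Speed limits (rad/s): [2.22, 2.22, 3.01, 3.01, 3.14, 3.14, 3.14].

INTERFACE

Orientations are given as a unit quaternion [x, y, z, w].
In Python, from plant import monitor, optics, finish_job, robot gives the robot as it stands. The module is installed in compiled form; this text tells all that it offers.
- The arm moves only by the tool move_arm, never from a script. Its argument "moves" is a list of rows, each an object of numbers: "grip": the opening, from 0 (shut) to 1 (fully open); "dx", "dy", "dz": the shift along the tool's x, y, z in cm; "twist": the turn about the tool's z in units of 6 degrees (1.0 is 6 degrees). In form: [{"grip": .., "dx": .., "dy": .., "dz": .., "twist": ..}, ...]. A call has 1 to 20 rows; each row is the pose to reach, as a shift and turn from the pose commanded when the call began, along the tool's axes at that moment; what a row does not reach only later rows make up. A row lasts 1/8 s, in which the tool goes at most 62.5 mm and 10.7 degrees, less where a joint would pass 70% of its speed; a pose out of reach is approached as far as the arm can. A call with a gripper value outside its range is refused whole. The fingers move at their own pace and stop on an object; "squeeze" is the grip in N (left out, the last holds). Time passes only in rows, so rows that repeat a pose let the fingers close. It gives the time, the measured TCP pose, the force, the opening and the grip force at its end, in the units of the state.
- monitor.sense(): the state, without advancing time (a new reading comes with each control period).
- optics.grab_frame(name): name is "scene" or "top" or "wrist"; returns the picture (420x560x3 uint8, red, green, blue); there is no depth.
- optics.camera_info(name): a dict with "fx", "fy", "cx", "cy" (pixels), "k1" (the pictures are not rectified: a ray, as slopes to the right and down, at radius r is drawn at 1 + k1 r^2 times it, then the intrinsics apply), "pose" (4x4, takes a point from camera to world coordinates). Camera axes: x right, y down, z forward; pixel columns grow to the right and rows downward; lengths in m; the calibration is good to about 2 mm. A picture is of the moment at which its call begins: read the wrist's pose just before it. camera_info takes no time and is no camera call; for the wrist camera it gives the pose at the moment of the call.
- finish_job(): hands the job in; it is judged then, once.
The state is a dict: "time": time; "qpos": joint angles; "joint_velocities": joint speeds; "joint_torque": joint torques, N m; "eef_pos": TCP position; "eef_rot": TCP orientation; "force": force on the tool from outside, world axes, zero at the start; "wrist_torque": the same for the moment, N m; "finger_gap": finger opening in m; "grip_force": force on a finger pad.
Only numpy, scipy, OpenCV 4.12 (cv2) and the standard library are available. Lean on these libraries where they do the work, as an engineer would, in place of code of your own. Each camera call takes 0.05 s, during which the arm holds its last target. There are 200 camera calls.

## Working session

There is one attempt and no reset: what is moved stays moved. The work goes in short steps, Python scripts to look and compute and a tool call to move; the robot and the scene stay as the last step left them, time stands still between calls to the robot, and variables do not carry over. Pictures are saved under pics/ and viewed, at most 13 in all, crops included, and the job is handed in when it is done.

Besides the shell and the picture viewer there is one more tool, called after ">>>" as name([rows], argument=value, ...), one row to a line, values as JSON. move_arm: Moves the arm, as the interface text tells. Its arguments: {"type":"object","properties":{"moves":{"type":"array"},"squeeze":{"type":"number"}},"required":["moves"]}

```bash
mkdir -p pics; cat > h.py <<'E'
import numpy as np, cv2, json
from plant import monitor, optics, finish_job, robot
def save(n,f):
    im=optics.grab_frame(n); cv2.imwrite('pics/'+f,im[:,:,::-1]); return im
E
python3 - <<'E'
from h import *
s=monitor.sense(); print({k:np.round(v,3).tolist() for k,v in s.items()})
a=save('scene','s0.png'); b=save('top','t0.png')
for n in('scene','top','wrist'):
    c=optics.camera_info(n); print(n,{k:np.round(v,4).tolist() for k,v in c.items()})
    np.save('pics/'+n+'.npy',c,allow_pickle=True)
E
```

```text
{'time': 0.0, 'qpos': [1.025, 0.435, 0.025, 1.574, -0.012, 1.134, -0.075], 'joint_velocities': [-0.001, -0.001, 0.0, 0.001, -0.001, -0.001, -0.001], 'joint_torque': [0.0, -67.047, 1.025, -31.621, 0.015, 0.012, -0.0], 'eef_pos': [0.268, -0.564, 0.253], 'eef_rot': [0.976, 0.22, -0.0, -0.001], 'force': [0.295, -0.748, 0.367], 'wrist_torque': [-0.03, -0.016, 0.007], 'grip_force': 0.0, 'finger_gap': 0.085}
scene {'fx': 502.8006, 'fy': 502.8006, 'cx': 278.0433, 'cy': 215.1033, 'k1': -0.0733, 'pose': [[0.8848, -0.2928, 0.3625, 0.0333], [-0.466, -0.5523, 0.6912, -1.0634], [-0.0022, -0.7805, -0.6251, 0.741], [0.0, 0.0, 0.0, 1.0]]}
top {'fx': 409.9497, 'fy': 409.9497, 'cx': 276.5705, 'cy': 216.5236, 'k1': -0.1203, 'pose': [[0.0007, -0.9976, 0.069, 0.354], [-1.0, -0.0004, 0.0044, -0.344], [-0.0044, -0.069, -0.9976, 0.9048], [0.0, 0.0, 0.0, 1.0]]}
wrist {'fx': 317.3026, 'fy': 317.3026, 'cx': 280.496, 'cy': 214.5894, 'k1': -0.0641, 'pose': [[0.4291, -0.8718, -0.2362, 0.3274], [-0.9032, -0.4145, -0.111, -0.5378], [-0.0011, 0.2609, -0.9654, 0.3743], [0.0, 0.0, 0.0, 1.0]]}
```

View pics/s0.png

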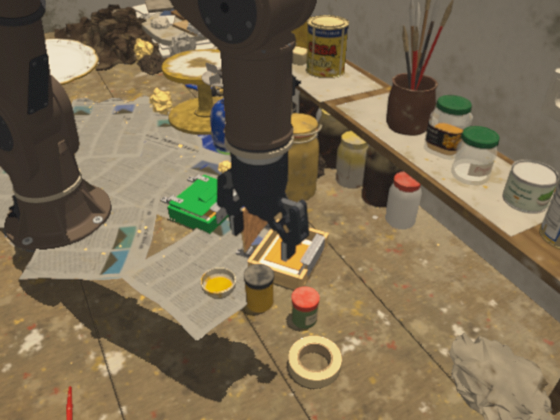

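View pics/t0.png

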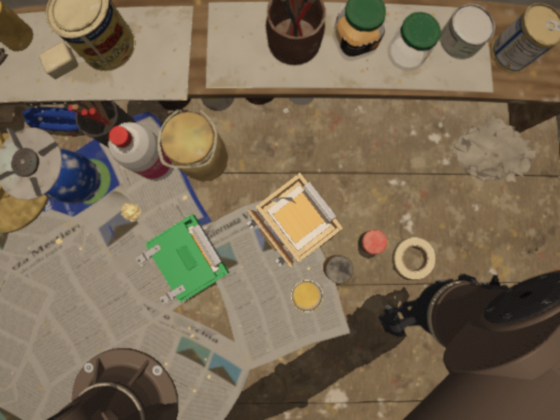

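The top view shows the wooden case around (297,218), with its lip near (320,203). The bowl is at (306,295) and the pots at (339,268) and (374,242). The green case is a look-alike.

```bash
cat >> h.py <<'E'
def ray(n,uv):
    c=np.load('pics/'+n+'.npy',allow_pickle=True).item() if n!='wrist' else optics.camera_info(n)
    K=np.array([[c['fx'],0,c['cx']],[0,c['fy'],c['cy']],[0,0,1]])
    p=cv2.undistortPoints(np.float64(uv).reshape(-1,1,2),K,np.array([c['k1'],0,0,0.]))[:,0]
    T=np.array(c['pose']); return T[:3,3],np.c_[p,np.ones(len(p))]@T[:3,:3].T
def atz(n,uv,z):
    o,d=ray(n,uv); return o+d*((z-o[2])/d[:,2])[:,None]
def proj(n,P):
    c=np.load('pics/'+n+'.npy',allow_pickle=True).item() if n!='wrist' else optics.camera_info(n)
    K=np.array([[c['fx'],0,c['cx']],[0,c['fy'],c['cy']],[0,0,1]]); T=np.linalg.inv(np.array(c['pose']))
    return cv2.projectPoints(np.float64(P).reshape(-1,1,3),cv2.Rodrigues(T[:3,:3])[0],T[:3,3],K,np.array([c['k1'],0,0,0.]))[0][:,0]
E
python3 - <<'E'
from h import *
a=cv2.imread('pics/t0.png')[165:315,230:390]; cv2.imwrite('pics/t0c.png',cv2.resize(a,None,fx=5,fy=5,interpolation=3)[:, :800][:600])
a=cv2.imread('pics/t0.png')[165:285,230:390]; cv2.imwrite('pics/t0c.png',cv2.resize(a,None,fx=5,fy=5,interpolation=3))
print(atz('top',[[297,218]],.04),atz('top',[[306,295]],.034),atz('top',[[339,267]],.08),atz('top',[[374,242]],.064))
E
```

```text
[[ 0.41067827 -0.38332242  0.04      ]] [[ 0.24814785 -0.40234878  0.034     ]] [[ 0.30949263 -0.46570963  0.08      ]] [[ 0.35959923 -0.54097628  0.064     ]]
```

View pics/t0c.png

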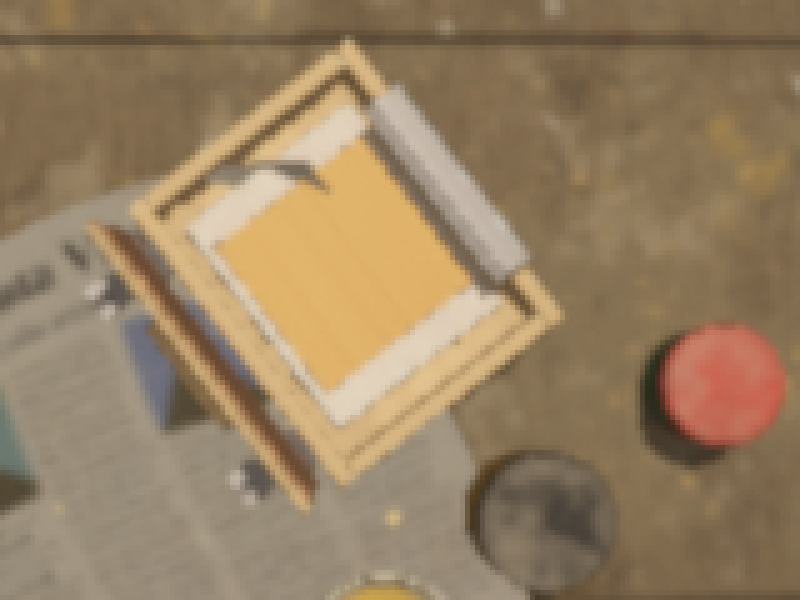

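The enlarged crop shows the rim corners at (347,42), (138,208), (558,315) and (345,482). The upright flap's top edge runs from (90,225) to (308,508), and the lip is on the upper right.

```bash
python3 - <<'E'
from h import *
f=lambda q:(np.array(q,float)+.5)/5-.5+[230,165]
c=atz('top',f([[347,42],[138,208],[558,315],[345,482]]),.037); print(c.round(4), c.mean(0))
T,L,R,B=c
print('x dims',np.linalg.norm(T-L),np.linalg.norm(R-B),'y',np.linalg.norm(T-R),np.linalg.norm(L-B))
ux=((T-L)+(R-B))[:2]; uy=((T-R)+(L-B))[:2]
print('yaw',np.degrees(np.arctan2(ux[1],ux[0])),np.degrees(np.arctan2(uy[1],uy[0]))-90)
e=atz('top',f([[90,225],[308,508]]),.146); print('edge',e,e.mean(0),np.linalg.norm(e[0]-e[1]))
l=atz('top',f([[398,88],[528,262]]),.051); print('lip',l)
yaw=np.arctan2(ux[1],ux[0])/2+ (np.arctan2(uy[1],uy[0])-np.pi/2)/2
X=np.array([np.cos(yaw),np.sin(yaw)]);Y=np.array([-X[1],X[0]]);o=c.mean(0)[:2]
for n,p in [('edge',e[:,:2]),('lip',l[:,:2]),('c',c[:,:2])]: print(n,((p-o)@np.c_[X,Y]).round(4))
b=atz('top',[[306,295]],.034)[0,:2],atz('top',f([[545,520]]),.08)[0,:2],atz('top',f([[725,385]]),.064)[0,:2]
for q in b: print(q,(q-o)@np.c_[X,Y])
E
```

```text
[[ 0.5074 -0.3881  0.037 ]
 [ 0.436  -0.2989  0.037 ]
 [ 0.3905 -0.4773  0.037 ]
 [ 0.32   -0.3866  0.037 ]] [ 0.41346511 -0.3877395   0.037     ]
x dims 0.11424072733744631 0.11487144315173362 y 0.14711389846815948 0.14545392871323296
yaw -51.72457765791718 -52.76922110897639
edge [[ 0.41934365 -0.28672676  0.146     ]
 [ 0.31469165 -0.3676253   0.146     ]] [ 0.36701765 -0.32717603  0.146     ] 0.13227476292645568
lip [[ 0.48539092 -0.40873079  0.051     ]
 [ 0.41207707 -0.46279092  0.051     ]]
edge [[-0.0763  0.0665]
 [-0.0764 -0.0658]]
lip [[ 0.0606  0.044 ]
 [ 0.0585 -0.047 ]]
c [[ 0.0578  0.0741]
 [-0.0564  0.0722]
 [ 0.0568 -0.073 ]
 [-0.0581 -0.0732]]
[ 0.24814785 -0.40234878] [-0.08966623 -0.13965384]
[ 0.3062915  -0.46488615] [-0.00462162 -0.13197132]
[ 0.36041878 -0.54223857] [ 0.08967754 -0.13653503]
```

```bash
cat >> h.py <<'E'
yaw=np.radians(-52.2); X=np.array([np.cos(yaw),np.sin(yaw)]); Y=np.array([-X[1],X[0]]); O=np.array([.4135,-.3877])
def incase(p): return np.r_[(np.array(p)[:2]-O)@np.c_[X,Y],p[2]]
def st():
    s=monitor.sense(); from scipy.spatial.transform import Rotation as R
    r=R.from_quat(s['eef_rot']).as_matrix(); print('t',s['time'],'TCP case',(incase(s['eef_pos'])*1000).round(1),'toolx deg rel case',np.degrees(np.arctan2(r[1,0],r[0,0])-yaw).round(2),'F case',incase(np.array(s['force'])+np.r_[O,0]).round(2),'z tilt',r[:,2].round(3)); return s,r
E
python3 - <<'E'
from h import *
print(robot.nose_length)
s,r=st()
p=np.r_[O+X*-.120+Y*0,.253]
print((r.T@(p-s['eef_pos'])*100).round(2))
E
```

```text
0.022
t 0.1 TCP case [  50.2 -223.6  252.6] toolx deg rel case 77.57 F case [0.96 0.46 0.47] z tilt [-0.001  0.001 -1.   ]
[ 1.817e+01 -2.143e+01 -1.000e-02]
```

>>> move_arm([
  {"grip":0,"dx":3,"dy":-3.5,"dz":0,"twist":1.7},
  {"grip":0,"dx":6,"dy":-7,"dz":0,"twist":3.4},
  {"grip":0,"dx":9,"dy":-10.6,"dz":0,"twist":5.1},
  {"grip":0,"dx":12,"dy":-14.1,"dz":0,"twist":6.8},
  {"grip":0,"dx":15,"dy":-17.7,"dz":0,"twist":8.5},
  {"grip":0,"dx":18.17,"dy":-21.43,"dz":0,"twist":10.2},
  {"grip":0,"dx":18.17,"dy":-21.43,"dz":0,"twist":11.9},
  {"grip":0,"dx":18.17,"dy":-21.43,"dz":0,"twist":12.93},
  {"grip":0,"dx":18.17,"dy":-21.43,"dz":0,"twist":12.93},
  {"grip":0,"dx":18.17,"dy":-21.43,"dz":0,"twist":12.93},
])

```text
time: 1.35
eef_pos: [0.34, -0.2933, 0.2532]
eef_rot: [0.898, -0.439, -0.0, 0.0]
force: [-0.7, -0.0, 0.5]
finger_gap: -0.0001
grip_force: 0.0
```

```bash
python3 - <<'E'
from h import *
s,r=st(); print(s['finger_gap'])
a=save('wrist','w1.png'); b=save('top','t1.png'); c=save('scene','s1.png')
s=cv2.resize(cv2.imread('pics/s1.png')[170:350,160:400],None,fx=2,fy=2,interpolation=3)
cv2.imwrite('pics/c1.png',cv2.resize(cv2.imread('pics/w1.png'),(800,600)))
E
```

```text
t 1.35 TCP case [-1.196e+02 -2.000e-01  2.532e+02] toolx deg rel case 0.12 F case [-0.39 -0.56  0.46] z tilt [-0.  0. -1.]
-8.024077001248718e-05
```

View pics/c1.png

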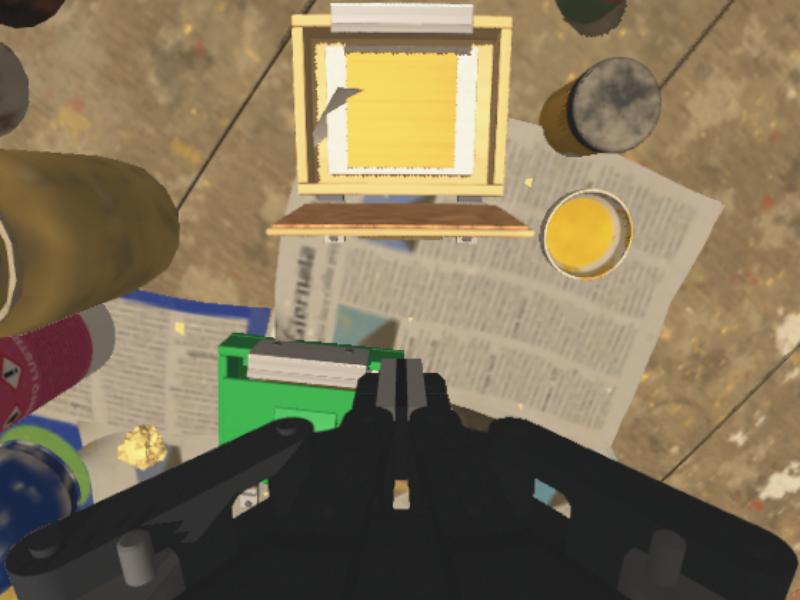

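The wrist view shows the case straight ahead, with the rim's hinge-side corners at (298,195) and (503,195) and the lip at (331–473, 4–30). The flap's top edge runs from (267,235) to (533,235), leaning a little towards the hinge side. The black pot is at (620,90) and the bowl at (587,233).

```bash
python3 - <<'E'
from h import *
f=lambda q:(np.array(q,float)+.5)*.7-.5
def sh(n,q,z): print(n,*[(incase(p)*1000).round(1) for p in atz('wrist',f(q),z)])
sh('rim',[[293,15],[511,16],[298,195],[503,195]],.037)
sh('lip flare',[[331,30],[473,32]],.054)
sh('flap top outer',[[267,235],[533,235]],.146)
sh('flap top inner',[[270,228],[530,228]],.146)
sh('flap base in',[[300,205],[505,205]],.042)
sh('tip',[[380,362],[421,362]],.231)
E
python3 - <<'E'
import cv2
a=cv2.imread('pics/s1.png')[190:310,190:350]; cv2.imwrite('pics/c2.png',cv2.resize(a,None,fx=5,fy=5,interpolation=3))
E
```

```text
rim [60.8 72.2 37. ] [ 60.4 -75.3  37. ] [-59.3  74.   37. ] [-59.1 -75.4  37. ]
lip flare [45.7 44.2 54. ] [ 44.7 -47.3  54. ]
flap top outer [-76.7  66.7 146. ] [-76.5 -67.7 146. ]
flap top inner [-73.2  64.9 146. ] [-73.  -65.9 146. ]
flap base in [-66.2  71.8  42. ] [-66.  -76.1  42. ]
tip [-110.7    6.1  231. ] [-110.7   -7.8  231. ]
```

View pics/c2.png

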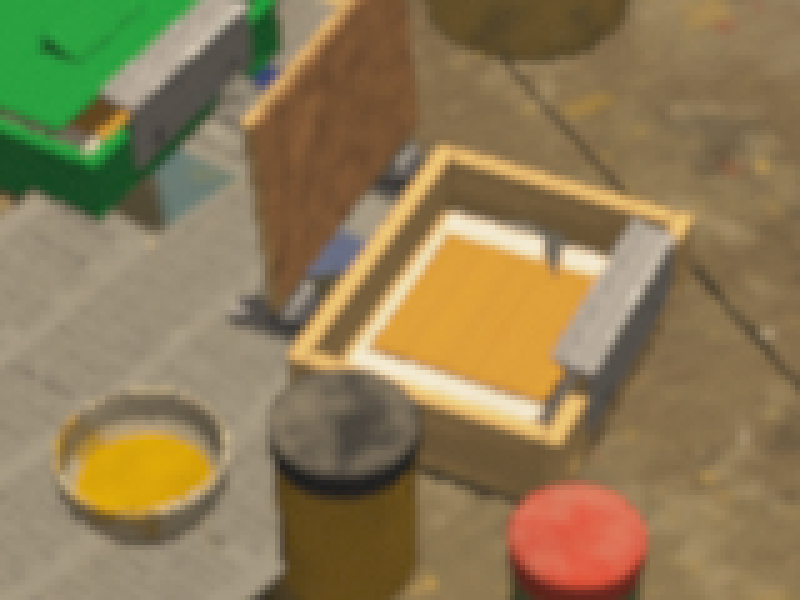

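The case pose agrees with the given sizes to about 1 mm, and the flap leans back to about 1.64 rad with the slide near 0. I'll lower the shut fingertips behind it and fold it part way.

>>> move_arm([
  {"grip":0,"dx":0.5,"dy":0.1,"dz":4},
  {"grip":0,"dx":0.5,"dy":0.1,"dz":8},
  {"grip":0,"dx":0.5,"dy":0.1,"dz":12},
  {"grip":0,"dx":0.5,"dy":0.1,"dz":13.7},
  {"grip":0,"dx":1.5,"dy":0.1,"dz":13.7},
  {"grip":0,"dx":2.3,"dy":0.1,"dz":13.7},
  {"grip":0,"dx":3.0,"dy":0.1,"dz":13.7},
  {"grip":0,"dx":3.6,"dy":0.1,"dz":13.7},
  {"grip":0,"dx":4.2,"dy":0.1,"dz":13.7},
  {"grip":0,"dx":4.8,"dy":0.1,"dz":13.8},
  {"grip":0,"dx":5.4,"dy":0.1,"dz":13.9},
  {"grip":0,"dx":6.0,"dy":0.1,"dz":14.1},
  {"grip":0,"dx":6.7,"dy":0.1,"dz":14.3},
  {"grip":0,"dx":7.2,"dy":0.1,"dz":14.7},
  {"grip":0,"dx":7.8,"dy":0.1,"dz":15.1},
])

```text
schema error: expected keys grip, dx, dy, dz, twist
```

```bash
python3 - <<'E'
from h import *
st(); save('wrist','w2.png'); save('scene','s2.png')
a=cv2.resize(cv2.imread('pics/w2.png'),(533,400)); b=cv2.resize(cv2.imread('pics/s2.png')[160:320,200:307],(267,400),interpolation=3)
b=cv2.resize(cv2.imread('pics/s2.png')[180:310,190:340],None,fx=1.78,fy=1.78,interpolation=3); b=cv2.copyMakeBorder(b,0,400-b.shape[0],0,0,0)[:,:267]
cv2.imwrite('pics/c3.png',np.hstack([a,b]))
E
```

```text
t 1.5 TCP case [-1.195e+02 -2.000e-01  2.532e+02] toolx deg rel case 0.04 F case [ 0.43 -0.19 -0.01] z tilt [-0.  0. -1.]
```

View pics/c3.png

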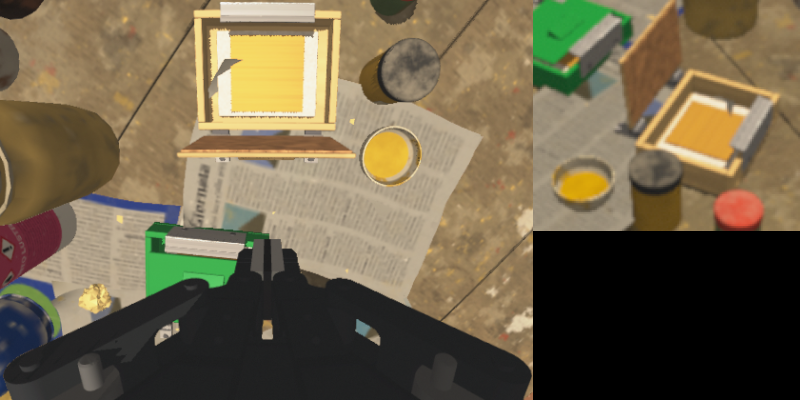

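The move was refused because its rows had no "twist", so the scene is unchanged: the flap still stands and the arm has not moved. I'll repeat it with all the keys.

>>> move_arm([
  {"grip":0,"dx":0.5,"dy":0.1,"dz":4,"twist":0},
  {"grip":0,"dx":0.5,"dy":0.1,"dz":8,"twist":0},
  {"grip":0,"dx":0.5,"dy":0.1,"dz":12,"twist":0},
  {"grip":0,"dx":0.5,"dy":0.1,"dz":13.7,"twist":0},
  {"grip":0,"dx":1.5,"dy":0.1,"dz":13.7,"twist":0},
  {"grip":0,"dx":2.3,"dy":0.1,"dz":13.7,"twist":0},
  {"grip":0,"dx":3.0,"dy":0.1,"dz":13.7,"twist":0},
  {"grip":0,"dx":3.6,"dy":0.1,"dz":13.7,"twist":0},
  {"grip":0,"dx":4.2,"dy":0.1,"dz":13.7,"twist":0},
  {"grip":0,"dx":4.8,"dy":0.1,"dz":13.8,"twist":0},
  {"grip":0,"dx":5.4,"dy":0.1,"dz":13.9,"twist":0},
  {"grip":0,"dx":6.0,"dy":0.1,"dz":14.1,"twist":0},
  {"grip":0,"dx":6.7,"dy":0.1,"dz":14.3,"twist":0},
  {"grip":0,"dx":7.2,"dy":0.1,"dz":14.7,"twist":0},
  {"grip":0,"dx":7.8,"dy":0.1,"dz":15.1,"twist":0},
])

```text
time: 3.48
eef_pos: [0.3873, -0.3557, 0.102]
eef_rot: [0.898, -0.44, -0.0, -0.0]
force: [-0.8, 0.1, 0.7]
finger_gap: -0.0001
grip_force: 0.4
```

```bash
python3 - <<'E'
from h import *
st(); save('wrist','w2.png'); save('scene','s2.png')
a=cv2.resize(cv2.imread('pics/w2.png'),(533,400))
b=cv2.resize(cv2.imread('pics/s2.png')[180:310,190:340],None,fx=1.78,fy=1.78,interpolation=3); b=cv2.copyMakeBorder(b,0,400-b.shape[0],0,0,0)[:,:267]
cv2.imwrite('pics/c4.png',np.hstack([a,b]))
E
```

```text
t 3.475 TCP case [-41.3  -1.1 102. ] toolx deg rel case -0.01 F case [-0.59 -0.58  0.66] z tilt [-0.  0. -1.]
```

View pics/c4.png

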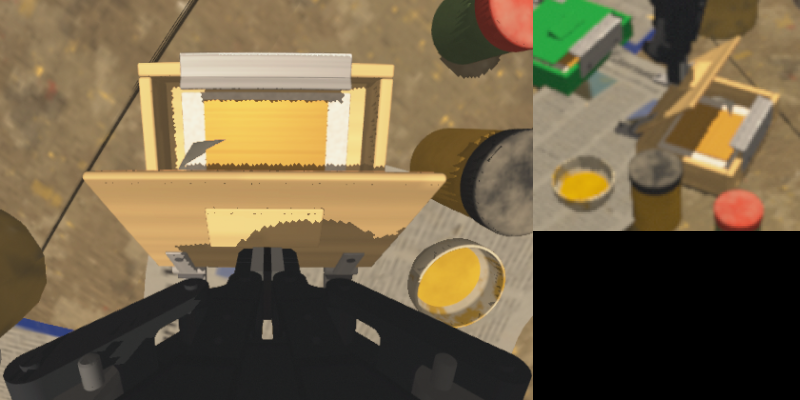

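The flap has folded to about 45°. The step is the bright patch at (207–323, 208–247), with the fingertips at (268,250) on its hinge side. I'll carry on down.

>>> move_arm([
  {"grip":0,"dx":0.4,"dy":0,"dz":0.47,"twist":0},
  {"grip":0,"dx":0.8,"dy":0,"dz":1.03,"twist":0},
  {"grip":0,"dx":1.03,"dy":0,"dz":1.42,"twist":0},
  {"grip":0,"dx":1.22,"dy":0,"dz":1.83,"twist":0},
  {"grip":0,"dx":1.37,"dy":0,"dz":2.26,"twist":0},
  {"grip":0,"dx":1.49,"dy":0,"dz":2.7,"twist":0},
  {"grip":0,"dx":1.56,"dy":0,"dz":3.0,"twist":0},
  {"grip":0,"dx":1.58,"dy":0,"dz":3.3,"twist":0},
  {"grip":0,"dx":1.6,"dy":0,"dz":3.5,"twist":0},
  {"grip":0,"dx":1.6,"dy":0,"dz":3.5,"twist":0},
])

```text
time: 4.82
eef_pos: [0.3969, -0.3681, 0.0672]
eef_rot: [0.898, -0.44, -0.0, -0.0]
force: [0.8, -0.4, 1.4]
finger_gap: -0.0
grip_force: 0.8
```

```bash
python3 - <<'E'
from h import *
st(); save('wrist','w3.png'); save('scene','s3.png')
a=cv2.resize(cv2.imread('pics/w3.png'),(533,400))
b=cv2.resize(cv2.imread('pics/s3.png')[180:310,190:340],None,fx=1.78,fy=1.78,interpolation=3); b=cv2.copyMakeBorder(b,0,400-b.shape[0],0,0,0)[:,:267]
cv2.imwrite('pics/c5.png',np.hstack([a,b]))
E
```

```text
t 4.825 TCP case [-25.7  -1.1  67.2] toolx deg rel case -0.01 F case [0.8  0.44 1.45] z tilt [-0.  0. -1.]
```

View pics/c5.png

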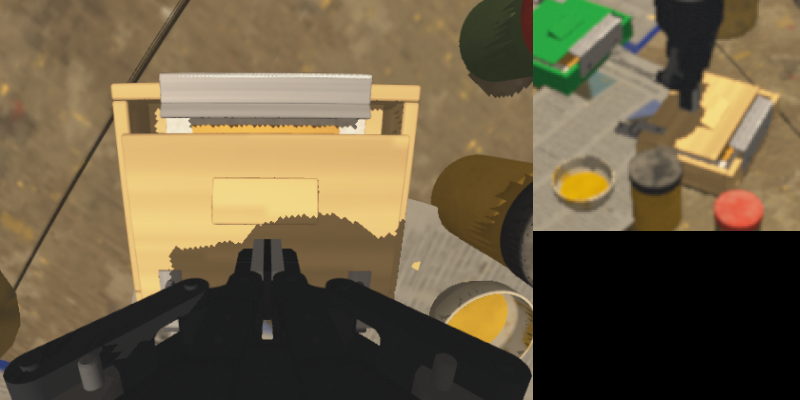

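The flap is nearly flat. Its free edge is at row 134, short of the lip's flare at row 117, and the step's steep face at row 225 is just ahead of the fingertips at row 240. I'll press down gently.

>>> move_arm([
  {"grip":0,"dx":0,"dy":0,"dz":0.1,"twist":0},
  {"grip":0,"dx":0,"dy":0,"dz":0.2,"twist":0},
  {"grip":0,"dx":0,"dy":0,"dz":0.2,"twist":0},
  {"grip":0,"dx":0,"dy":0,"dz":0.2,"twist":0},
])

```text
time: 5.42
eef_pos: [0.397, -0.3681, 0.0658]
eef_rot: [0.898, -0.44, 0.0, -0.0]
force: [-1.8, 0.4, 10.5]
finger_gap: 0.0004
grip_force: 4.9
```

```bash
python3 - <<'E'
from h import *
f=lambda q:(np.array(q,float)+.5)*1.05-.5
def sh(n,q,z): print(n,*[(incase(p)*1000).round(1) for p in atz('wrist',f(q),z)])
sh('edge',[[122,135],[411,135]],.045)
sh('stepapex/foot',[[212,224],[318,224]],.054)
sh('flare',[[160,117],[371,117]],.054)
sh('tip',[[268,240]],.0453)
st()
E
```

```text
edge [36.7 66.2 45. ] [ 36.8 -69.2  45. ]
stepapex/foot [-4. 24. 54.] [ -3.9 -25.6  54. ]
flare [44.5 44.3 54. ] [ 44.5 -46.4  54. ]
tip [-15.4  -2.2  45.3]
t 5.425 TCP case [-25.6  -1.1  65.8] toolx deg rel case -0.02 F case [-1.45 -1.2  10.46] z tilt [ 0. -0. -1.]
```

The flap is flat under about 10 N, with the slide at 0 and the step face about 10 mm ahead of the fingertips. I'll ease the pressure a little and push.

>>> move_arm([
  {"grip":0,"dx":0.2,"dy":0,"dz":-0.03,"twist":0},
  {"grip":0,"dx":0.5,"dy":0,"dz":-0.03,"twist":0},
  {"grip":0,"dx":0.8,"dy":0,"dz":-0.03,"twist":0},
  {"grip":0,"dx":1.1,"dy":0,"dz":-0.03,"twist":0},
  {"grip":0,"dx":1.4,"dy":0,"dz":-0.03,"twist":0},
  {"grip":0,"dx":1.7,"dy":0,"dz":-0.03,"twist":0},
  {"grip":0,"dx":2.0,"dy":0,"dz":-0.03,"twist":0},
  {"grip":0,"dx":2.2,"dy":0,"dz":-0.03,"twist":0},
  {"grip":0,"dx":2.4,"dy":0,"dz":-0.03,"twist":0},
  {"grip":0,"dx":2.6,"dy":0,"dz":-0.03,"twist":0},
  {"grip":0,"dx":2.8,"dy":0,"dz":-0.03,"twist":0},
  {"grip":0,"dx":2.8,"dy":0,"dz":-0.03,"twist":0},
])

```text
time: 6.92
eef_pos: [0.4123, -0.3879, 0.0657]
eef_rot: [0.898, -0.44, -0.003, -0.001]
force: [-6.6, 8.6, 15.2]
finger_gap: -0.0001
grip_force: 7.4
```

```bash
python3 - <<'E'
from h import *
st(); save('wrist','w4.png')
cv2.imwrite('pics/c6.png',cv2.resize(cv2.imread('pics/w4.png'),(800,600)))
E
```

```text
t 6.925 TCP case [-0.5 -1.1 65.7] toolx deg rel case 0.01 F case [-10.87   0.09  15.22] z tilt [-0.004  0.004 -1.   ]
```

View pics/c6.png

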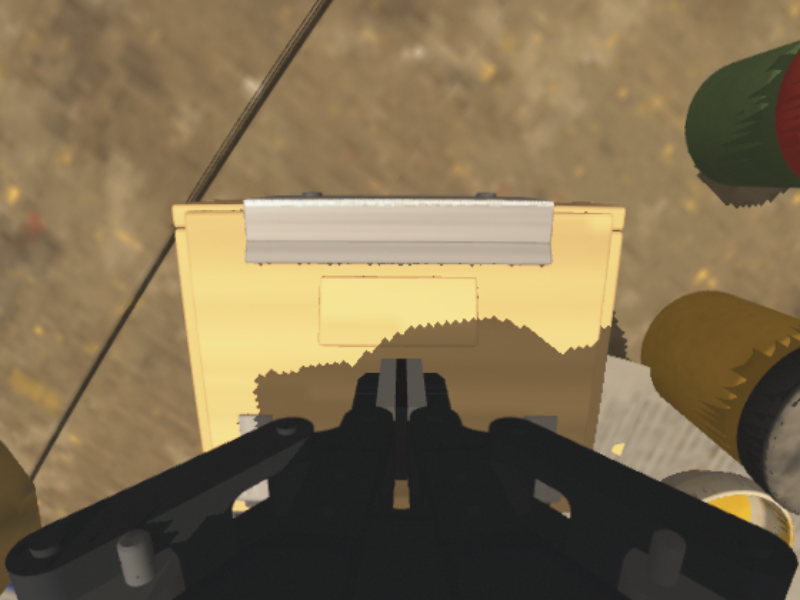

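The flap's edge now lies under the lip, near row 211 beside it. The step's steep face at row 345 is still a little ahead of the fingertips at row 360, so I'll measure that gap.

```bash
python3 - <<'E'
from h import *
f=lambda q:(np.array(q,float)+.5)*.7-.5
def sh(n,q,z): print(n,*[(incase(p)*1000).round(1) for p in atz('wrist',f(q),z)])
sh('edge',[[210,211],[590,211]],.044)
sh('step',[[320,345],[477,345]],.054); sh('stepback',[[320,277],[477,277]],.044)
sh('tip',[[400,360]],.0437)
a=cv2.imread('pics/w4.png'); cv2.imwrite('pics/c7.png',cv2.resize(a[130:280,115:315],None,fx=4,fy=4,interpolation=3))
E
```

```text
edge [59.  58.1 44. ] [ 59.1 -61.1  44. ]
step [18.2 23.5 54. ] [ 18.2 -25.6  54. ]
stepback [37.8 24.3 44. ] [ 37.8 -26.3  44. ]
tip [ 9.1 -1.5 43.7]
```

View pics/c7.png

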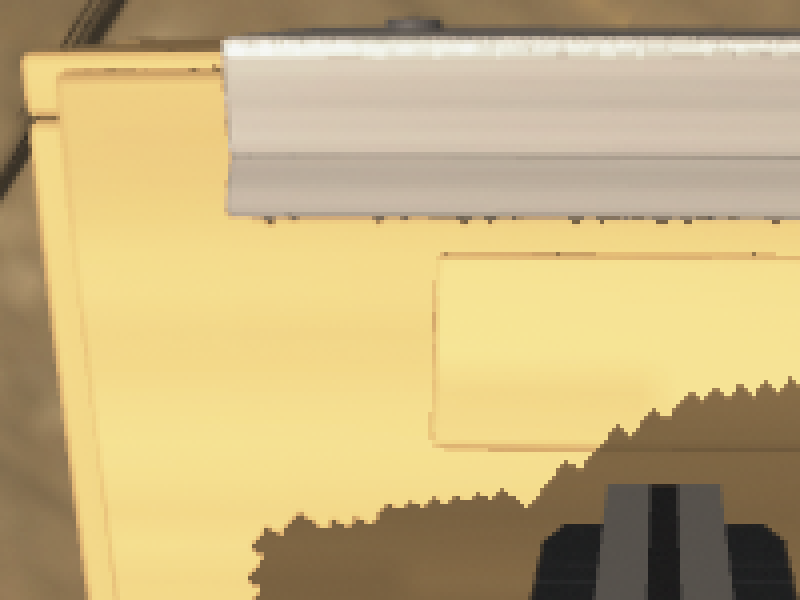

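The edge is at case x ≈ +58 mm, so the slide is already about 22 mm, carried there mostly by the pressing fingertips. I'll ease the pressure and move up to the step's steep face to seat it with a gentle push.

>>> move_arm([
  {"grip":0,"dx":-0.2,"dy":0,"dz":-0.03,"twist":0},
  {"grip":0,"dx":-0.2,"dy":0,"dz":-0.06,"twist":0},
  {"grip":0,"dx":0.0,"dy":0,"dz":-0.06,"twist":0},
  {"grip":0,"dx":0.2,"dy":0,"dz":-0.06,"twist":0},
  {"grip":0,"dx":0.4,"dy":0,"dz":-0.06,"twist":0},
  {"grip":0,"dx":0.4,"dy":0,"dz":-0.06,"twist":0},
])

```text
time: 7.72
eef_pos: [0.4153, -0.3918, 0.0658]
eef_rot: [0.898, -0.44, -0.002, -0.001]
force: [-5.3, 7.4, 9.2]
finger_gap: 0.0001
grip_force: 7.2
```

```bash
python3 -c "
from h import *
st()"
```

```text
t 7.725 TCP case [ 4.4 -1.1 65.8] toolx deg rel case -0.0 F case [-9.13  0.31  9.21] z tilt [-0.003  0.003 -1.   ]
```

>>> move_arm([
  {"grip":0,"dx":0.0,"dy":0,"dz":-0.04,"twist":0},
  {"grip":0,"dx":0.1,"dy":0,"dz":-0.04,"twist":0},
  {"grip":0,"dx":0.2,"dy":0,"dz":-0.04,"twist":0},
  {"grip":0,"dx":0.3,"dy":0,"dz":-0.04,"twist":0},
  {"grip":0,"dx":0.3,"dy":0,"dz":-0.04,"twist":0},
])

```text
time: 8.35
eef_pos: [0.4155, -0.3921, 0.0656]
eef_rot: [0.898, -0.44, -0.004, -0.002]
force: [-9.0, 14.2, 13.9]
finger_gap: -0.0003
grip_force: 10.7
```

```bash
python3 -c "
from h import *
st()"
```

```text
t 8.35 TCP case [ 4.7 -1.1 65.6] toolx deg rel case 0.02 F case [-16.77   1.56  13.86] z tilt [-0.006  0.007 -1.   ]
```

The push on x rose to 17 N with almost no motion, so the fingertips are against the step and the flap is on its stop. I'll unload the push first and then lift straight off.

>>> move_arm([
  {"grip":0,"dx":-0.2,"dy":0,"dz":-0.03,"twist":0},
  {"grip":0,"dx":-0.35,"dy":0,"dz":-0.1,"twist":0},
  {"grip":0,"dx":-0.4,"dy":0,"dz":-0.3,"twist":0},
  {"grip":0,"dx":-0.45,"dy":0,"dz":-0.8,"twist":0},
  {"grip":0,"dx":-0.6,"dy":0,"dz":-2,"twist":0},
  {"grip":0,"dx":-2,"dy":0,"dz":-5,"twist":0},
  {"grip":0,"dx":-4,"dy":0,"dz":-9,"twist":0},
  {"grip":0,"dx":-6,"dy":0,"dz":-13,"twist":0},
  {"grip":0,"dx":-8,"dy":0,"dz":-15,"twist":0},
  {"grip":0,"dx":-8,"dy":0,"dz":-15,"twist":0},
])

```text
time: 9.6
eef_pos: [0.37, -0.3329, 0.2193]
eef_rot: [0.898, -0.44, 0.003, 0.0]
force: [-0.6, -0.0, 0.1]
finger_gap: -0.0001
grip_force: 0.0
```

```bash
python3 - <<'E'
from h import *
st(); save('wrist','w5.png')
a=cv2.imread('pics/w5.png'); cv2.imwrite('pics/c8.png',cv2.resize(a[0:210,150:430],(800,600),interpolation=3))
E
```

```text
t 9.6 TCP case [-69.9  -0.8 219.3] toolx deg rel case -0.0 F case [-0.33 -0.45  0.11] z tilt [ 0.004 -0.003 -1.   ]
```

View pics/c8.png

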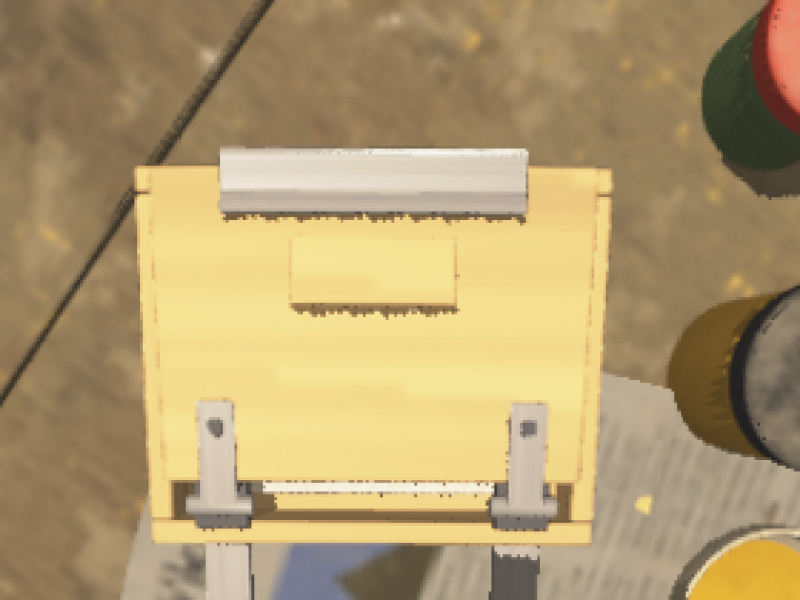

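The flap lies flat, tucked under the lip and still so after release. The step's steep face is at row 305 and the pots and bowl are in place. I'll check the slide once more and hand in.

```bash
python3 - <<'E'
from h import *
p=atz('wrist',[[150+375*.35,305*.35]],.053)[0]; x=incase(p)[0]*1000; print('step face x',x,'expected 16.7')
if abs(x-16.7)<3: print(finish_job())
E
```

```text
step face x 17.144178705409846 expected 16.7
the job is handed in; nothing more can be done
None
```

The gold-leaf case is closed and handed in: the flap lies flat, fully home with its edge under the lip, and stayed put after release. Most of the slide came from the fingertips' drag on the flap, with a final push on the thumb step at the stop; nothing else was moved.

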